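# Shut and latch the shrimp tank

## Task

Push the open lid of the shrimp tank down until it is fully shut, and then flip the red-tipped toggle latch on the tank's front over its centre so that it snaps down onto the lid and stays there. Only push with the fingertips: do not lift the lid any further, do not lift or shove the tank, and leave the canister, the bowl and the scraper where they are.

Things in the scene. Friction and masses are not known exactly. Their poses are not given: they have to be found in the camera images.
- tank: planted glass tank with a black rim, about 4 kg, loose on the shelf; 180 mm deep (x), 260 wide (y), 150 high. Origin: centre of the underside; x points from its latch side to its hinge side (away from the robot), y left, z up. The steel latch base with its spring sits outside the front (-x) wall, y = 32 to 77 mm, z = 115 to 190 mm, out to x = -122 mm.
- lid (a joint): angle (rad) of the clear, blue-framed lid, 180 x 260 x 8 mm, hinged along the tank's far (+x) rim. 0: shut on the rim (upper face 158 mm above the shelf); positive: open, front edge raised (up to 1.25). Starts at 0.45 to 0.95. The stiff hinge keeps it at any angle; 1 to 5 N down near the free edge closes it.
- lid_hinge (a point): point on the lid's hinge axis (which runs along the tank's y axis), in the middle of the far rim, at the lid's lower face: 150 mm above the shelf, at x = +90 mm of the tank
- lid_edge (a point): middle of the lid's free front edge, on its upper face, 180 mm from the hinge; moves with the lid
- latch (a joint): angle (rad) of the toggle latch. 0: open, lever leaning 40 degrees from upright to the tank's -x (outward). It grows as the lever swings up and over to +x (upright at 0.70). 2.09: latched, lever 80 degrees to +x, foot on the shut lid. A spring holds either end; short of the centre, 1.05 (20 degrees past upright), it springs back, beyond it snaps over. 3 to 6 N at the tip moves it.
- latch_pivot (a point): the lever's hinge axis (along the tank's y axis): at x = -105 mm, y = +60 mm of the tank, 170 mm above the shelf
- latch_tip (a point): centre of the lever's red cross bar (14 mm thick, 44 mm long along the tank's y), 75 mm from the pivot at the end of a steel arm 9 mm thick; moves with the lever; open it lies 48 mm in front of the pivot and 57 mm above it
- canister: blue canister with a white twist cap, 59 mm across, 97 mm high, loose; origin at the centre of its underside; stands beside the tank; leave it alone
- bowl: white ceramic feeding bowl, 70 mm across, 32 mm high, loose; origin at the centre of its underside; stands beside the tank; leave it alone
- scraper: silver aluminium scraper, 150 mm long, 8 mm thick, with a 60 mm wide blade, loose, lying flat in front of the tank; origin under its middle; leave it alone

How it is judged (in metres and radians):
On the way, in this order (a step that is already met when the one before it is completed fails the run):
1. the lid is pushed fully shut while the latch is still open (value of joint lid below 0.04 rad and value of joint latch below 0.5 rad), for 0.2 s.
2. the latch has snapped over onto the shut lid (value of joint latch above 1.95 rad and value of joint lid below 0.04 rad), for 0.2 s.
At the end, for the whole second after the job is handed in: the lid is shut (under 0.04 rad, 7 mm at its edge), the latch is in its latched position (over 1.95 rad) and at rest, and the tank and the three bystanders are within 20 mm of where they started (all of step 2 and velocity of joint latch below 0.1 rad/s and linear speed of tank below 0.02 m/s and distance of each of canister, bowl, scraper, tank from where it was at the start of the episode below 0.02 m); the robot touches nothing.
It fails at once if the latch is thrown while the lid is not shut (value of joint latch above 1.05 rad and value of joint lid above 0.08 rad).
It fails at once if the lid is lifted further open (value of joint lid above 1.08 rad).
It fails at once if the tank is lifted, tipped or shoved more than 20 mm (distance of tank from where it was at the start of the episode above 0.02 m or angle between tank's own z axis and vertical above 0.1 rad).
It fails at once if the canister, the bowl or the scraper is moved more than 20 mm, lifted or tipped (distance of any of canister, bowl, scraper from where it was at the start of the episode above 0.02 m or angle between any of canister, bowl, scraper's own z axis and vertical above 0.35 rad).
It also fails if it takes over 48 s, if anything falls off the work surface, if the arm or the gripper's body presses on something with over 40 N, if the wrist force passes 120 N, or if a joint passes its speed limit or range.

## Robot

A 6-joint arm with a two-finger parallel gripper is mounted at the origin on the work surface. World frame = base frame: x ahead of the robot, y to its left, z up, the work surface at z = 0. Lengths are in mm, angles in rad, forces in N, time in s.
With the tool pointing down it reaches from about 350 to 925 mm from the base axis. Payload 6.4 kg.
Tool frame: the origin (TCP) lies midway between the tips of the shut fingers; the grasp point (between the pads) lies grip_point_offset behind it (grip_point_offset is the distance from the TCP to the grasp point, in mm); z points along the fingers, y is the direction in which the jaws open and shut (so a half turn about z gives the same grasp; the last joint's range is limited). The gripper opens to 85 mm and grips with 20 to 120 N. Pads are 22 mm wide; open, the fingers measure 114 mm over their backs; the gripper's body (76 mm by 85 mm) begins 54 mm behind the grasp point. The pads swing forward as they close: fully open they stand 13 mm farther back than shut.
Start: joints at [1.097, 0.245, 1.558, -0, 1.339, -0.174], TCP at [191.961, 621.019, 231.29] pointing down, gripper open.
Joint ranges: [-3.13, 3.13], [-1.02, 2.26], [0.13, 2.54], [-0.95, 4.09], [0.21, 2.88], [-2.74, 2.74]. Speed limits (rad/s): [2.57, 2.57, 3.14, 3.14, 3.14, 3.14].

## Interface

Orientations are given as a rotation vector (axis times angle).
In Python, from bench import observe, capture, hand_in, grip_point_offset gives the robot as it stands.
- The arm moves only by the tool send_rows, never from a script. Its arguments are lists of equal length, an entry for each row: "gripper": the opening, from 0 (shut) to 1 (fully open); "xyz": the shift along the tool's x, y, z in units of 100 mm (1.0 is 100 mm), a list of three; "rot": the turn, a rotation vector about the tool's x, y, z in units of 60 degrees (1.0 is 60 degrees), a list of three. A call has 1 to 12 rows; each row is the pose to reach, as a shift and turn from the pose measured when the call began, along the tool's axes at that moment; what a row does not reach only later rows make up. A row lasts 1/10 s, in which the tool goes at most 50 mm and 8.59 degrees, less where a joint would pass 70% of its speed; a pose out of reach is approached as far as the arm can. A call with a number of a shift or a turn outside -1 to 1 is refused whole. A call with a gripper value outside its range is refused whole. The fingers move at their own pace and stop on an object; the grip force is fixed at half the most. Time passes only in rows, so rows that repeat a pose let the fingers close. It gives the time, the measured TCP pose, the force and the opening at its end, in the units of the state.
- observe(): the state, without advancing time (a new reading comes with each control period).
- capture(name): name is "scene" or "top" or "wrist"; returns a dict with "frame" (384x512x3 uint8, blue, green, red), "K" (3x3 intrinsics, pixels), "world_to_cam" (4x4, takes a point from world to camera coordinates); the wrist camera has in their place "mount" (4x4, takes a point from camera to tool coordinates, whose origin is the TCP and whose axes are the flange's). Camera axes: x right, y up, looking along -z (the intrinsics and any distortion apply to the point x, -y, -z); pixel columns grow to the right and rows downward; lengths in mm; the calibration is good to about 2 mm. A picture is of the moment at which its call begins: read the wrist's pose just before it. There is no depth.
- hand_in(): hands the job in, once; it reports no verdict.
The state is a dict: "time_s": time; "q": joint angles; "qd": joint speeds; "joint_torque": joint torques, N m; "position": TCP position; "orientation": TCP orientation; "contact_force": force on the tool from outside, world axes, zero at the start; "moment": the same for the moment, N m; "gripper_width": finger opening in mm.
Only numpy, scipy, OpenCV 4.12 (cv2) and the standard library are available. Lean on these libraries where they do the work, as an engineer would, in place of code of your own. Each camera call takes 0.05 s, during which the arm holds its last target. There are 200 camera calls.

## Working session

There is one attempt and no reset: what is moved stays moved. The work goes in short steps, Python scripts to look and compute and a tool call to move; the robot and the scene stay as the last step left them, time stands still between calls to the robot, and variables do not carry over. Pictures are saved under pics/ and viewed, on a budget of 10 in all, crops included, one or two more only if the job needs it, and the job is handed in when it is done.

Besides the shell and the picture viewer there is one more tool, called as name(argument=value, ...) on one line, values as JSON. send_rows: Moves the arm, as the interface text tells. Shifts and turns lie within -1 to 1; 1 stands for 100 mm of shift or 60 degrees of turn. Its arguments: {"type":"object","properties":{"gripper":{"type":"array"},"xyz":{"type":"array"},"rot":{"type":"array"}},"required":["gripper","xyz","rot"]}

```bash
mkdir -p pics; ls; python3 - <<'E'
from bench import observe, capture, grip_point_offset
import cv2,pickle
s=observe();print({k:s[k] for k in('time_s','position','orientation','contact_force','gripper_width')},grip_point_offset)
d={}
for n in('scene','top'):
    d[n]=capture(n);cv2.imwrite(f'pics/{n}0.png',cv2.resize(d[n]['frame'],(800,600),interpolation=cv2.INTER_CUBIC))
    print(n,d[n]['K'],d[n]['world_to_cam'],[k for k in d[n]])
pickle.dump(d,open('d0.pkl','wb'))
E
```

```text
pics
{'time_s': 0.0, 'position': array([191.70087795, 620.51860731, 230.19297458]), 'orientation': array([-4.69077516e-01, -3.10578811e+00,  2.80108981e-03]), 'contact_force': array([-0.27372387,  0.45786739,  0.87034979]), 'gripper_width': 85.40267293882238} 18.700000000000003
scene [[430.71070684   0.         247.16848688]
 [  0.         430.71070684 200.70620935]
 [  0.           0.           1.        ]] [[ 9.99147371e-01  4.06264195e-02 -7.35018210e-03 -6.17850732e+02]
 [-2.31584016e-02  6.98880921e-01  7.14863027e-01 -1.15848121e+02]
 [ 3.41792273e-02 -7.14083295e-01  6.99225877e-01 -1.26313058e+03]
 [ 0.00000000e+00  0.00000000e+00  0.00000000e+00  1.00000000e+00]] ['frame', 'K', 'world_to_cam']
top [[473.65568778   0.         253.60668526]
 [  0.         473.65568778 190.79488144]
 [  0.           0.           1.        ]] [[ 8.82160460e-04 -9.99760791e-01  2.18536617e-02  1.57609457e+01]
 [ 9.94110273e-01  3.24503171e-03  1.08324670e-01 -6.52693089e+02]
 [-1.08369674e-01  2.16293899e-02  9.93875336e-01 -1.31327491e+03]
 [ 0.00000000e+00  0.00000000e+00  0.00000000e+00  1.00000000e+00]] ['frame', 'K', 'world_to_cam']
```

View pics/scene0.png

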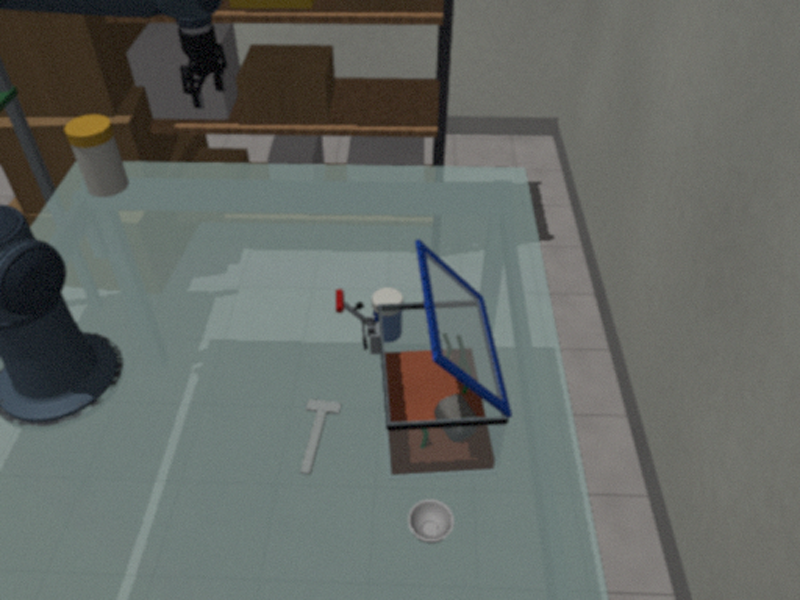

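View pics/top0.png

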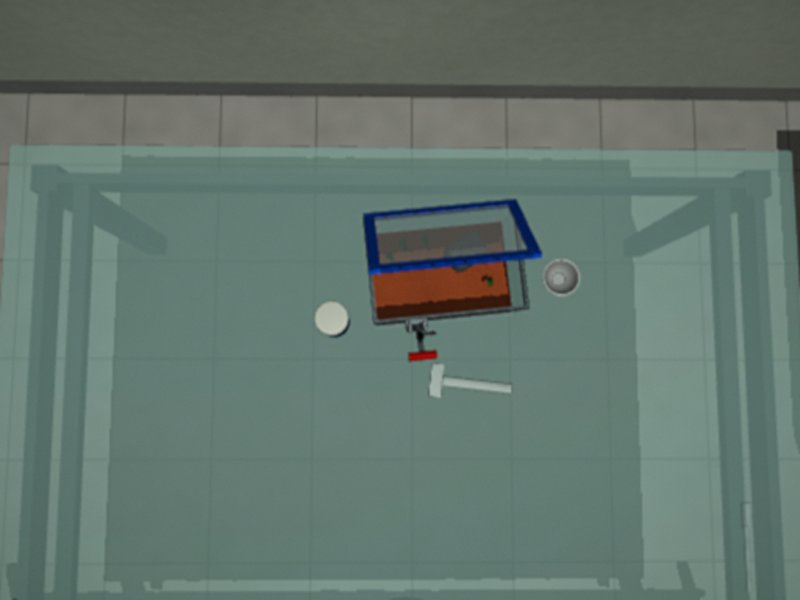

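Both views show the tank with its hinge on the far side, turned slightly clockwise. In the top picture, the front rim corners are (375,324) and (528,308), the lid free-edge corners are (370,272) and (541,257), and the red bar is at (423,355). In the scene picture, the bar is at (340,301) and the free edge runs (418,243)–(436,360). I'll fit the pose to these.

```bash
cat > fit.py <<'E'
import numpy as np,pickle
from scipy.optimize import least_squares
d=pickle.load(open('d0.pkl','rb'))
def proj(n,P):
    c=d[n];p=c['world_to_cam'][:3,:3]@P+c['world_to_cam'][:3,3]
    q=c['K']@np.array([p[0],-p[1],-p[2]]);return q[:2]/q[2]*1.5625
def lid(a,u,y,t): # u from hinge toward front
    return np.array([90-u*np.cos(a)+t*np.sin(a),y,150+u*np.sin(a)+t*np.cos(a)])
def pts(a):
    return dict(FL=np.array([-90,130,150.]),FR=np.array([-90,-130,150.]),bar=np.array([-153,60,227.]),
      EL=lid(a,180,130,8),ER=lid(a,180,-130,8),HL=lid(a,0,130,8),HR=lid(a,0,-130,8))
def W(v,P):
    c,s=np.cos(v[2]),np.sin(v[2]);return np.array([v[0]+c*P[0]-s*P[1],v[1]+s*P[0]+c*P[1],P[2]])
obs={'top':dict(FL=(375,324),FR=(528,308),bar=(423,355),EL=(370,272),ER=(541,257),HL=(364,213),HR=(517,200)),
 'scene':dict(FL=(381,307),FR=(389,425),bar=(340,301),EL=(418,243),ER=(436,360),HR=(508,413),HL=(482,296))}
def res(v):
    p=pts(v[3]);return np.concatenate([proj(n,W(v,p[k]))-o for n in obs for k,o in obs[n].items()])
if __name__=='__main__':
    r=least_squares(res,[700,0,0,.8],x_scale=[10,10,.1,.1],loss='soft_l1')
    v=r.x;print(v,np.degrees(v[2:]));print(np.round(res(v).reshape(-1,2),1))
    for k,P in pts(v[3]).items():print(k,W(v,P).round())
    np.save('v.npy',v)
E
python3 fit.py
```

```text
[ 7.01893921e+02 -6.40695308e+01  1.00390482e-01  8.36078236e-01] [ 5.75195092 47.90375425]
[[-0.8 -1.5]
 [ 1.1 -0.7]
 [-0.3 -0.3]
 [-0.8 -0.3]
 [ 1.6 -1.9]
 [-0.5 -0.7]
 [-0.2 -2. ]
 [-5.  -3. ]
 [-4.4  0.2]
 [-2.2  0. ]
 [-3.1 -3.5]
 [-3.5  0.2]
 [ 2.1  3.4]
 [-0.3  0.9]]
FL [599.  56. 150.]
FR [ 625. -202.  150.]
bar [544. -20. 227.]
EL [664.  63. 289.]
ER [ 690. -196.  289.]
HL [784.  75. 155.]
HR [ 810. -184.  155.]
```

send_rows(gripper=[0,0,0,0,0], xyz=[[0,0,-0.4],[0,0,-0.8],[0,0,-1],[0,0,-1],[0,0,-1]], rot=[[0,0,-0.13],[0,0,-0.26],[0,0,-0.38],[0,0,-0.38],[0,0,-0.38]])

```text
time_s: 0.6
position: [191.7, 620.5, 329.4]
orientation: [0.151, -3.137, 0.004]
contact_force: [0.5, -0.7, 0.1]
gripper_width: 12.6
```

send_rows(gripper=[0,0,0,0], xyz=[[-0.3,-0.4,-0.2],[-0.6,-0.8,-0.4],[-0.7,-1,-0.5],[-0.7,-1,-0.5]], rot=[[0,0,0],[0,0,0],[0,0,0],[0,0,0]])

```text
time_s: 1.0
position: [273.1, 525.7, 379.5]
orientation: [0.142, -3.138, 0.005]
contact_force: [-0.9, -0.1, 0.3]
gripper_width: 0.2
```

send_rows(gripper=[0,0,0,0], xyz=[[-0.3,-0.4,0],[-0.6,-0.8,0],[-0.7,-1,0],[-0.7,-1,0]], rot=[[0,0,0],[0,0,0],[0,0,0],[0,0,0]])

```text
time_s: 1.4
position: [352.6, 430.6, 376.9]
orientation: [0.134, -3.134, 0.009]
contact_force: [-0.0, -0.5, -0.6]
gripper_width: 0.2
```

send_rows(gripper=[0,0,0,0], xyz=[[-0.3,-0.4,0],[-0.6,-0.8,0],[-0.7,-1,0],[-0.7,-1,0]], rot=[[0,0,0],[0,0,0],[0,0,0],[0,0,0]])

```text
time_s: 1.8
position: [431.4, 335.9, 374.9]
orientation: [0.128, -3.131, 0.011]
contact_force: [-0.2, 1.0, 0.6]
gripper_width: -0.4
```

send_rows(gripper=[0,0,0,0], xyz=[[-0.3,-0.4,0],[-0.6,-0.8,0],[-0.7,-1,0],[-0.7,-1,0]], rot=[[0,0,0],[0,0,0],[0,0,0],[0,0,0]])

```text
time_s: 2.2
position: [509.8, 241.6, 373.1]
orientation: [0.125, -3.128, 0.011]
contact_force: [-0.1, 1.1, -0.3]
gripper_width: 0.3
```

send_rows(gripper=[0,0,0,0], xyz=[[-0.3,-0.4,0],[-0.6,-0.8,0],[-0.7,-1,0],[-0.7,-1,0]], rot=[[0,0,0],[0,0,0],[0,0,0],[0,0,0]])

```text
time_s: 2.6
position: [587.9, 147.8, 371.3]
orientation: [0.122, -3.126, 0.011]
contact_force: [0.3, 0.9, 0.1]
gripper_width: -0.2
```

send_rows(gripper=[0,0,0,0], xyz=[[-0.15,-0.4,0],[-0.3,-0.8,0],[-0.31,-0.84,0],[-0.31,-0.84,0]], rot=[[0,0,0],[0,0,0],[0,0,0],[0,0,0]])

```text
time_s: 3.0
position: [624.9, 68.3, 370.7]
orientation: [0.123, -3.125, 0.009]
contact_force: [-0.5, 0.5, 0.0]
gripper_width: -0.2
```

send_rows(gripper=[0,0,0,0], xyz=[[-0.15,-0.4,0],[-0.3,-0.8,0],[-0.31,-0.84,0],[-0.31,-0.84,0]], rot=[[0,0,0],[0,0,0],[0,0,0],[0,0,0]])

```text
time_s: 3.4
position: [662.1, -11.2, 370.3]
orientation: [0.125, -3.124, 0.007]
contact_force: [0.4, 0.3, 0.1]
gripper_width: -0.1
```

send_rows(gripper=[0,0,0,0,0], xyz=[[-0.15,-0.4,0],[-0.3,-0.8,0],[-0.31,-0.84,0],[-0.31,-0.84,0],[-0.31,-0.84,0]], rot=[[0,0,0],[0,0,0],[0,0,0],[0,0,0],[0,0,0]])

```text
time_s: 3.9
position: [699.4, -89.9, 370.6]
orientation: [0.128, -3.124, 0.006]
contact_force: [0.0, -0.7, -0.6]
gripper_width: -0.1
```

```bash
cat > now.py <<'E'
import numpy as np,cv2,sys
from scipy.spatial.transform import Rotation as R
from bench import observe,capture
v=np.load('v.npy');s=observe();p=s['position'];c,n=np.cos(v[2]),np.sin(v[2]);e=p[:2]-v[:2]
print('t',s['time_s'],'tank-frame TCP',np.round([c*e[0]+n*e[1],-n*e[0]+c*e[1],p[2]],1),'F',s['contact_force'].round(1))
Rt=R.from_rotvec([0,0,v[2]]).as_matrix().T@R.from_rotvec(s['orientation']).as_matrix();print(Rt.round(3))
for a in sys.argv[1:]:
    n,f,x0,x1,y0,y1=a.split(',');g=capture(n)['frame'][int(y0):int(y1),int(x0):int(x1)]
    k=min(800/g.shape[1],600/g.shape[0]);cv2.imwrite(f'pics/{f}.png',cv2.resize(g,None,fx=k,fy=k,interpolation=cv2.INTER_CUBIC));print(n,'scale',k)
E
python3 now.py scene,s1,192,352,100,220
```

```text
t 3.9 tank-frame TCP [ -5.  -25.4 370.6] F [ 0.  -0.7 -0.6]
[[-1.     0.018 -0.015]
 [ 0.018  1.    -0.003]
 [ 0.015 -0.003 -1.   ]]
scene scale 5.0
```

View pics/s1.png

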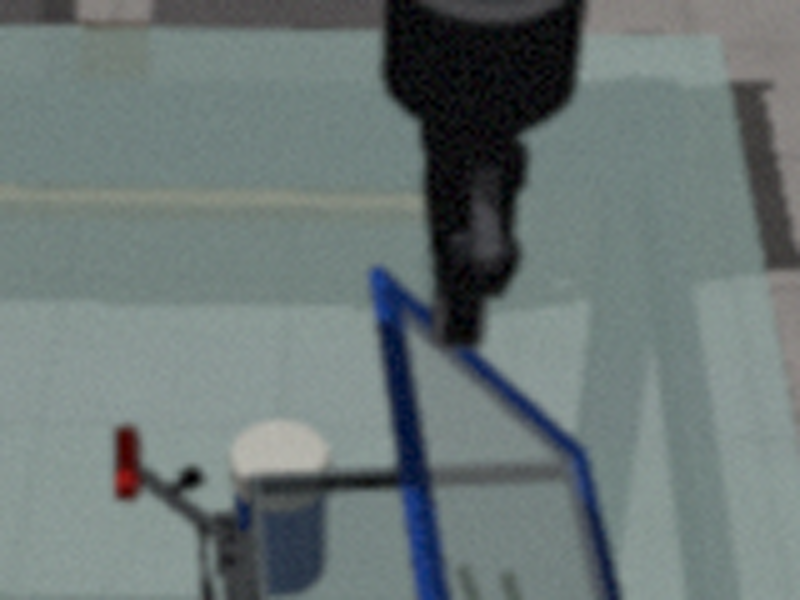

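The finger hangs above the lid just inside its free edge, with the tip at crop (455,340) and the frame bar to its left. The red bar and lever are still open. Now I'll descend and follow the closing arc.

send_rows(gripper=[0,0,0,0,0], xyz=[[-0.04,0,0.3],[-0.04,0,0.6],[-0.04,0,0.75],[-0.04,0,0.8],[-0.04,0,0.8]], rot=[[0,0,0],[0,0,0],[0,0,0],[0,0,0],[0,0,0]])

```text
time_s: 4.45
position: [702.1, -89.4, 290.8]
orientation: [0.13, -3.124, 0.006]
contact_force: [0.9, -0.2, 1.1]
gripper_width: 0.3
```

send_rows(gripper=[0,0,0,0,0,0,0,0], xyz=[[0,0,0.07],[0,0,0.14],[0.07,0,0.21],[0.14,0,0.28],[0.21,0,0.35],[0.28,0,0.41],[0.28,0,0.41],[0.28,0,0.41]], rot=[[0,0,0],[0,0,0],[0,0,0],[0,0,0],[0,0,0],[0,0,0],[0,0,0],[0,0,0]])

```text
time_s: 5.25
position: [673.2, -91.8, 250.1]
orientation: [0.129, -3.123, 0.006]
contact_force: [-0.4, -0.2, -0.0]
gripper_width: 0.5
```

```bash
python3 now.py
```

```text
t 5.25 tank-frame TCP [-31.3 -24.7 250.1] F [-0.4 -0.2 -0. ]
[[-1.     0.018 -0.016]
 [ 0.018  1.    -0.003]
 [ 0.016 -0.003 -1.   ]]
```

send_rows(gripper=[0,0,0,0], xyz=[[0.05,0,0.08],[0.09,0,0.16],[0.13,0,0.24],[0.16,0,0.31]], rot=[[0,0,0],[0,0,0],[0,0,0],[0,0,0]])

```text
time_s: 5.65
position: [656.1, -93.3, 218.2]
orientation: [0.129, -3.122, 0.005]
contact_force: [-0.1, -0.7, 1.3]
gripper_width: 0.3
```

```bash
python3 now.py scene,s2,192,352,100,220
```

```text
t 5.65 tank-frame TCP [-48.5 -24.5 218.2] F [-0.1 -0.7  1.3]
[[-1.     0.018 -0.017]
 [ 0.018  1.    -0.002]
 [ 0.017 -0.003 -1.   ]]
scene scale 5.0
```

View pics/s2.png

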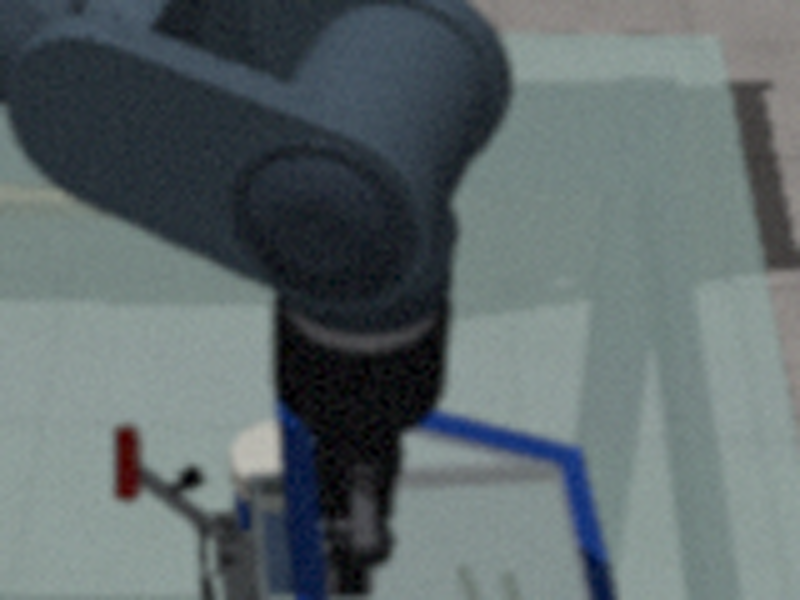

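The lid is following the finger down, with its free edge now near crop (300,500). I'll continue to shut.

send_rows(gripper=[0,0,0,0,0,0,0,0], xyz=[[0.03,0,0.08],[0.06,0,0.16],[0.09,0,0.24],[0.1,0,0.32],[0.12,0,0.4],[0.12,0,0.48],[0.13,0,0.54],[0.13,0,0.57]], rot=[[0,0,0],[0,0,0],[0,0,0],[0,0,0],[0,0,0],[0,0,0],[0,0,0],[0,0,0]])

```text
time_s: 6.5
position: [640.9, -94.3, 159.1]
orientation: [0.129, -3.119, 0.004]
contact_force: [-1.1, -0.5, -0.1]
gripper_width: -0.2
```

```bash
python3 now.py
```

```text
t 6.5 tank-frame TCP [-63.7 -24.  159.1] F [-1.1 -0.5 -0.1]
[[-1.     0.018 -0.02 ]
 [ 0.018  1.    -0.001]
 [ 0.02  -0.001 -1.   ]]
```

send_rows(gripper=[0,0,0,0,0], xyz=[[0,0,0.02],[0,0,0.03],[0,0,0.04],[0,0,0.04],[0,0,0.04]], rot=[[0,0,0],[0,0,0],[0,0,0],[0,0,0],[0,0,0]])

```text
time_s: 7.0
position: [640.9, -94.4, 157.9]
orientation: [0.129, -3.119, 0.004]
contact_force: [-7.5, 2.1, 12.1]
gripper_width: 0.1
```

The lid stops at z = 157.9 with 12 N, so it is shut. I'll lift off and go round in front of the latch.

send_rows(gripper=[0,0,0,0], xyz=[[0,0,-0.3],[0,0,-0.7],[0,0,-1],[0,0,-1]], rot=[[0,0,0],[0,0,0],[0,0,0],[0,0,0]])

```text
time_s: 7.4
position: [645.7, -94.8, 264.5]
orientation: [0.13, -3.129, 0.01]
contact_force: [-0.2, -0.8, 1.1]
gripper_width: 0.0
```

send_rows(gripper=[0,0,0,0,0], xyz=[[0,0,-0.4],[0.3,0.2,-0.5],[0.6,0.5,-0.5],[0.7,0.6,-0.5],[0.7,0.6,-0.5]], rot=[[0,0,0],[0,0,0],[0,0,0],[0,0,0],[0,0,0]])

```text
time_s: 7.9
position: [570.4, -39.4, 314.3]
orientation: [0.132, -3.128, 0.01]
contact_force: [0.1, -0.5, 0.6]
gripper_width: -0.0
```

send_rows(gripper=[0,0,0,0], xyz=[[0.4,0.1,0],[0.7,0.25,0],[0.7,0.25,0],[0.7,0.25,0]], rot=[[0,0,0],[0,0,0],[0,0,0],[0,0,0]])

```text
time_s: 8.3
position: [499.1, -20.9, 314.6]
orientation: [0.132, -3.129, 0.01]
contact_force: [0.1, 0.1, 0.5]
gripper_width: 0.1
```

```bash
python3 now.py scene,s3,192,352,120,240 top,t3,200,360,130,250
```

```text
t 8.3 tank-frame TCP [-197.5   63.3  314.6] F [0.1 0.1 0.5]
[[-1.     0.016 -0.011]
 [ 0.016  1.    -0.006]
 [ 0.01  -0.006 -1.   ]]
scene scale 5.0
top scale 5.0
```

View pics/s3.png

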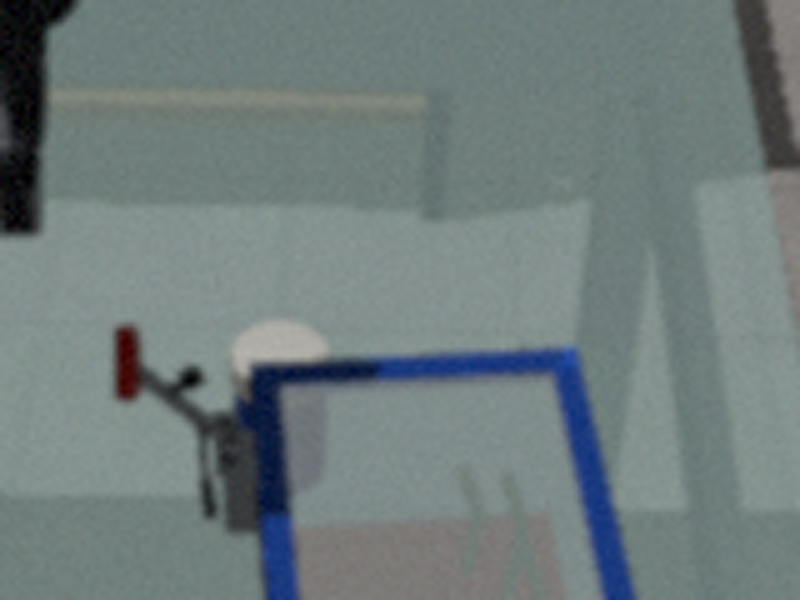

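The lid is flat on the rim and the latch is still open, with the red bar at crop (127,362). I'll descend in front of the bar.

send_rows(gripper=[0,0,0,0,0], xyz=[[0,-0.03,0.4],[0,-0.03,0.8],[0,-0.03,0.91],[0,-0.03,0.91],[0,-0.03,0.91]], rot=[[0,0,0],[0,0,0],[0,0,0],[0,0,0],[0,0,0]])

```text
time_s: 8.9
position: [500.3, -25.2, 225.5]
orientation: [0.131, -3.131, 0.011]
contact_force: [0.6, -0.8, 0.4]
gripper_width: -0.1
```

```bash
python3 now.py scene,s4,172,332,120,240
```

```text
t 8.9 tank-frame TCP [-196.7   58.9  225.5] F [ 0.6 -0.8  0.4]
[[-1.     0.017 -0.008]
 [ 0.017  1.    -0.007]
 [ 0.008 -0.007 -1.   ]]
scene scale 5.0
```

View pics/s4.png

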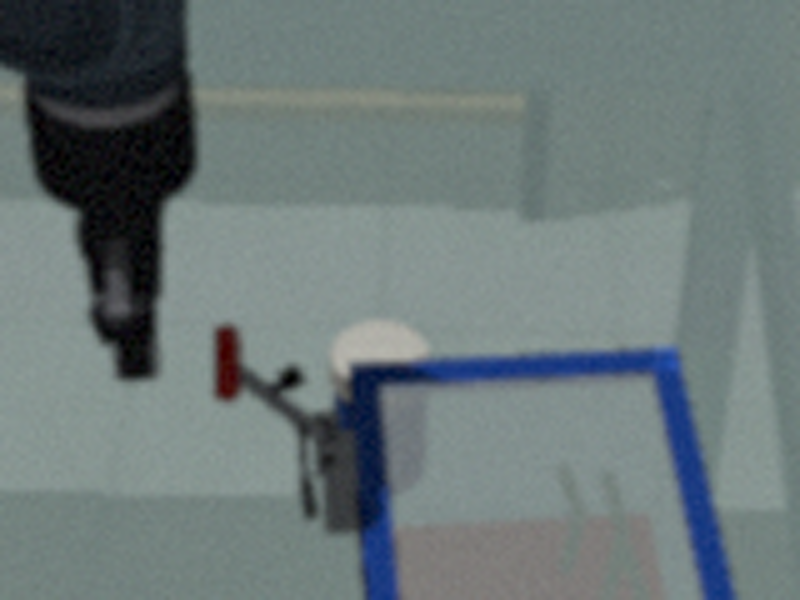

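The fingertip at (137,375) is about 30 mm in front of the bar at (228,362), level with it and in line. Now I'll push along the arc.

send_rows(gripper=[0,0,0,0,0,0,0,0], xyz=[[-0.14,0,0],[-0.26,0,0],[-0.36,0,-0.05],[-0.46,0,-0.09],[-0.56,0,-0.12],[-0.66,0,-0.14],[-0.74,0,-0.15],[-0.82,0,-0.15]], rot=[[0,0,0],[0,0,0],[0,0,0],[0,0,0],[0,0,0],[0,0,0],[0,0,0],[0,0,0]])

```text
time_s: 9.75
position: [586.4, -18.1, 247.6]
orientation: [-0.133, 3.134, -0.015]
contact_force: [-0.3, 1.0, 3.9]
gripper_width: -0.1
```

```bash
python3 now.py
```

```text
t 9.75 tank-frame TCP [-110.3   57.3  247.6] F [-0.3  1.   3.9]
[[-1.     0.016  0.004]
 [ 0.016  1.    -0.01 ]
 [-0.004 -0.01  -1.   ]]
```

```bash
python3 now.py scene,s5,192,352,120,240
```

```text
t 9.75 tank-frame TCP [-110.3   57.3  247.6] F [-0.3  1.   3.9]
[[-1.     0.016  0.004]
 [ 0.016  1.    -0.01 ]
 [-0.004 -0.01  -1.   ]]
scene scale 5.0
```

View pics/s5.png

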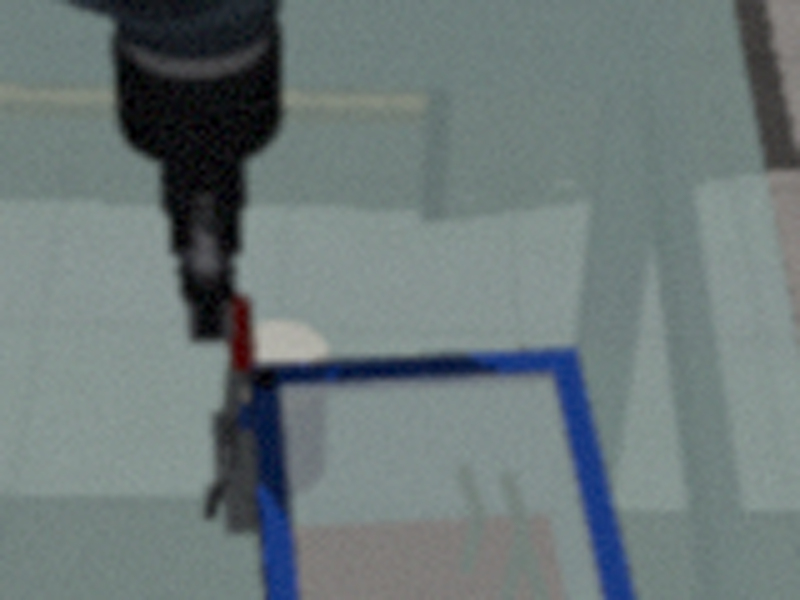

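The lever is just past upright, with the bar at (242,335) and the finger still behind it but riding a bit high. I'll push on while lowering.

send_rows(gripper=[0,0,0,0,0,0], xyz=[[0.0,0,0.06],[-0.1,0,0.09],[-0.2,0,0.12],[-0.3,0,0.15],[-0.35,0,0.17],[-0.35,0,0.17]], rot=[[0,0,0],[0,0,0],[0,0,0],[0,0,0],[0,0,0],[0,0,0]])

```text
time_s: 10.4
position: [621.5, -15.4, 227.8]
orientation: [-0.133, 3.138, -0.014]
contact_force: [-0.6, -0.9, 0.4]
gripper_width: 0.2
```

```bash
python3 now.py scene,s6,192,352,120,240
```

```text
t 10.4 tank-frame TCP [-75.1  56.5 227.8] F [-0.6 -0.9  0.4]
[[-1.     0.016  0.   ]
 [ 0.016  1.    -0.009]
 [-0.001 -0.009 -1.   ]]
scene scale 5.0
```

View pics/s6.png

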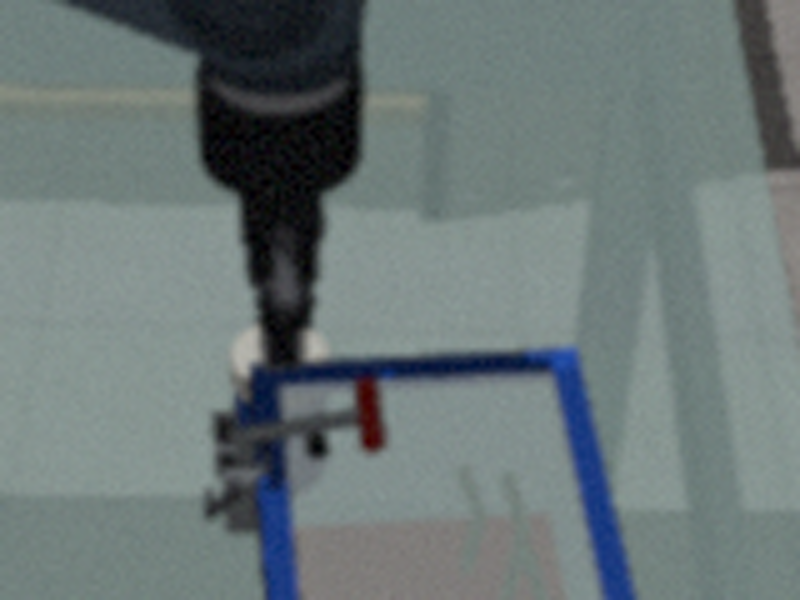

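The latch has snapped over: the bar lies at (370,413), over the lid. I'll back off upward and check the numbers.

send_rows(gripper=[0,0,0,0,0], xyz=[[0,0,-0.3],[0,0,-0.7],[0.2,0,-1],[0.4,0,-1],[0.4,0,-1]], rot=[[0,0,0],[0,0,0],[0,0,0],[0,0,0],[0,0,0]])

```text
time_s: 10.95
position: [580.4, -17.9, 330.0]
orientation: [-0.132, 3.135, -0.016]
contact_force: [0.0, -0.0, -0.2]
gripper_width: 0.1
```

```bash
python3 now.py scene,s7,192,352,120,240; python3 - <<'E'
import numpy as np,cv2
from fit import *
v=np.load('v.npy')
for f in(60,70,75,80):
    f_=np.radians(f);q=proj('scene',W(v,np.array([-105+75*np.sin(f_),60,170+75*np.cos(f_)])))/1.5625
    print(f,(q-[192,120])*5)
q=proj('scene',W(v,np.array([-153,60,227.])))/1.5625;print('open',(q-[192,120])*5,'seen 127,362')
for n in 's3','s4','s6','s7':
    g=cv2.imread(f'pics/{n}.png').astype(int);m=(g[...,2]>90)&(g[...,1]<50)&(g[...,0]<50);y,x=np.nonzero(m);print(n,x.mean().round(1),y.mean().round(1))
E
```

```text
t 10.95 tank-frame TCP [-116.2   58.1  330. ] F [ 0.  -0.  -0.2]
[[-1.     0.016  0.003]
 [ 0.016  1.    -0.01 ]
 [-0.004 -0.01  -1.   ]]
scene scale 5.0
60 [346.51525264 380.93495861]
70 [356.95515207 397.21123002]
75 [360.55430941 405.76901588]
80 [363.04957437 414.51324317]
open [120.85461375 363.21527409] seen 127,362
s3 nan nan
s4 nan nan
s6 nan nan
s7 nan nan<stdin>:9: RuntimeWarning: Mean of empty slice.
  ret = ret.dtype.type(ret / rcount)
```

View pics/s7.png

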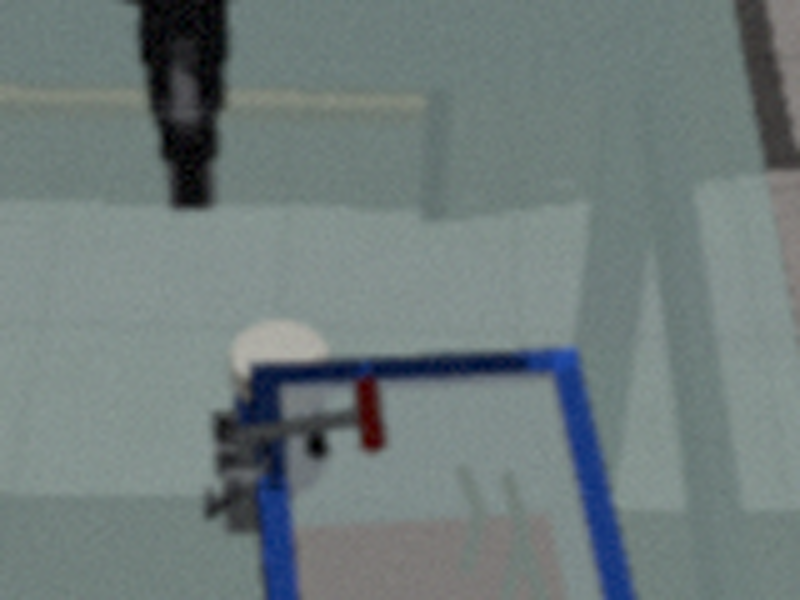

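The bar at (370,413) matches the 80° prediction of (363,414), allowing for the same +6 px offset the open bar showed. The canister and tank are where they were, and the arm is clear.

```bash
python3 -c "from bench import hand_in;print(hand_in())"
```

```text
the job is handed in; nothing more can be done
None
```

The lid is shut and the latch has snapped over onto it. I handed the job in at about 11 s of the 48 s allowed; `hand_in` gives no verdict.

- **Lid:** I pushed it down along its closing arc with the shut fingertips. It stopped at z = 157.9 mm with 12 N of upward contact force, against 158 mm expected when shut.
- **Latch:** I pushed the red bar up and over its centre from the front. Halfway over, the fingertip was riding about 8 mm too high, so I lowered it while pushing on. The bar then sat within a couple of pixels of where an 80° lever should appear, after allowing for a steady +6 px offset in that camera. That puts it at its latched angle.
- **Tank and bystanders:** The tank and the canister showed no visible movement in the last picture. I did not look at the bowl or the scraper again, but the arm never came near them. The arm was about 100 mm clear with no contact force at the end.
- **Failed check:** A colour-based measurement of the bar's position found no matching pixels, so the final bar position was read off the picture by eye.

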